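# Snap the sink caddy onto the hanging bar

### The job

Take the blue sink caddy by the yellow tab on top of its hook, bring the hook over the steel bar of the hanging rail and press it down gently until the bar is fully home and the red sprung latch snaps shut beneath it. Then tug the caddy lightly upward so that the shut latch pulls against the bar, lower it back and leave it hanging upright and still. Never press or pull hard on the rail, and leave the other things where they are.

Things in the scene. Friction and masses are not known exactly. Their poses are not given: they have to be found in the camera images.
- caddy_grip (a point): Middle of the yellow tab on top of the loose caddy (0.27 to 0.45 kg). Tab: 30 mm along x, 24 mm along y (grasp across y from above), 43 mm tall; this point is 22 mm under its top, 174 mm above the caddy's underside, straight above the hook. x points from the caddy's back leg towards the free tip of its hook, z up.
- caddy_seat (a point): Top of the hook's slot: where the middle of the bar lies when fully home, 43.5 mm straight below caddy_grip, same axes. The hook is 24 mm thick (y). Its slot opens downward, is 20 mm wide along x (10 mm each side of this point) and has a V-shaped top.
- hook_mouth (a point): Middle of the hook's mouth, 36.5 mm below caddy_seat, where the jaws end, flared to 38 mm. From here down to the basket's rim, 49 mm lower, a gap is open to +x and to both sides y; the back leg closes it at x = -40 mm. The bar must enter this gap level from the +x side; then the caddy is pushed down.
- caddy: Blue plastic caddy: open basket 85 (x) x 80 (y) x 45 mm, back leg at -x, snap hook and yellow tab above, 194 mm tall in all. Origin: centre of its underside, axes as caddy_grip.
- latch (a joint): Red sprung latch: 0 shut (across the slot), up to 1.25 rad as the bar pushes it up into the slot. Pivot on the rear jaw, 24.5 mm below caddy_seat, 10 mm towards the leg. Driving the bar past it takes 9 to 16 N at the peak, the caddy's weight included; it snaps back to 0 only with the bar within some 4 mm of the seat. Then the caddy can rise some 14 mm until the latch bears on the bar.
- tongue: The red tongue of the latch, 19.5 mm long, 16 mm wide, 3 mm thick; origin on the latch's pivot.
- rail: Dark steel rail screwed down: foot plate 90 (x) x 250 (y) mm, posts 20 mm wide at y = +-115 mm, 211 mm tall. Origin: centre of its underside, z up, -x roughly towards the robot. Its steel bar runs level along y between the posts, over the origin (x = 0).
- rail_mid (a point): Fixed point 180 mm above the rail's origin, axes of the rail. The 10 mm thick, 200 mm long bar passes within 10 mm above or below it: the bar's own height is set differently each time and is NOT measured, it must be felt or seen. The bar sits in stiff rubber and gives about 1 mm per 10 N up or down; more than 25 N between caddy and rail is too much.
- broom: Yellow plastic hand broom lying on the counter, 280 mm long, 46 mm high; to be left alone.
- pie_tin: Aluminium pie tin, 160 mm across, 30 mm high; to be left alone.
- bowl: Blue ceramic bowl, 140 mm across, 60 mm high; to be left alone.
- stopper: Chrome drain stopper, 48 mm across, 36 mm high; to be left alone.
- container: Grey flip-top container, clipped shut, green lid, 136 x 96 x 79 mm; to be left alone.
- soap: Green soap bottle, 64 mm across, 170 mm high; to be left alone.
Not all that is in view belongs to the job. Of the things that look like the caddy, the smallest one is meant.

How it is judged:
By the outcome, as a careful person would: the job done as asked, in the order asked, and still so for the second after the job is handed in, with the robot touching nothing.
It also fails if it takes over 64 s, if anything falls off the work surface, if the arm or the gripper's body presses on something with over 40 N, if the wrist force passes 120 N, or if a joint passes its speed limit or range.

### The arm

A 7-joint arm with a two-finger parallel gripper is mounted at the origin on the work surface. World frame = base frame: x ahead of the robot, y to its left, z up, the work surface at z = 0. Lengths are in mm, angles in rad, forces in N, time in s.
With the tool pointing down it reaches from about 400 to 875 mm from the base axis. Payload 4.4 kg.
Tool frame: the origin (TCP) lies at the very end of the fingers, on their centre line; the grasp point (between the pads) lies 19 mm behind it; z points along the fingers, x is the direction in which the jaws open and shut, and the axes are right-handed (so a half turn about z gives the same grasp; the last joint's range is limited). The gripper opens to 85 mm and grips with 20 to 120 N. Pads are 22 mm wide; open, the fingers measure 114 mm over their backs; the gripper's body (76 mm by 85 mm) begins 54 mm behind the grasp point. The pads swing forward as they close: fully open they stand 13 mm farther back than shut.
Start: joints at [1.202, 0.628, 0.038, 1.517, -0.027, 0.996, -0.02], TCP at [193.854, -620.434, 231.313] pointing down, gripper open.
Joint ranges: [-3.06, 3.06], [-0.37, 2.12], [-1.25, 1.32], [0.18, 2.47], [-1.1, 4.24], [0.23, 1.98], [-2.94, 2.94]. Speed limits (rad/s): [2.57, 2.57, 3.14, 3.14, 3.14, 3.14, 3.14].

### API

Orientations are given as [roll, pitch, yaw] about the fixed x, y, z axes, in that order (R = Rz(yaw) Ry(pitch) Rx(roll)).
In Python, from cell import ctrl, get_image, job, models gives the robot as it stands.
- The arm moves only by the tool move_arm, never from a script. Its argument "moves" is a list that holds one entry, the list of rows, each a list of 6 numbers: the shift along the tool's x, y, z in m, then the turn, a rotation vector about the tool's x, y, z in rad. A call has 1 to 20 rows; each row is the pose to reach, as a shift and turn from the pose commanded when the call began, along the tool's axes at that moment; what a row does not reach only later rows make up. A row lasts 1/8 s, in which the tool goes at most 62.5 mm and 10.7 degrees, less where a joint would pass 70% of its speed; a pose out of reach is approached as far as the arm can. A call with a gripper value outside its range is refused whole. "jaw" is the opening, from 0 (shut) to 1 (fully open), set as the call begins (left out, the last holds). The fingers move at their own pace and stop on an object; the grip force is fixed at half the most. Time passes only in rows, so rows that repeat a pose let the fingers close. It gives the time, the measured TCP pose, the force and the opening at its end, in the units of the state.
- ctrl.read_state(): the state, without advancing time (a new reading comes with each control period).
- get_image(name): name is "scene" or "top" or "wrist"; returns a dict with "color" (480x640x3 uint8, blue, green, red), "fov_y" (degrees; the focal length in pixels is half the picture's height over the tangent of half this angle, whatever the lens; pixels are square), "cx", "cy" (the principal point, pixels), "origin" and "orientation" of the camera in the world; the wrist camera has in their place "hand_eye" (4x4, takes a point from camera to tool coordinates, whose origin is the TCP and whose axes are the tool frame's). Camera axes: x right, y up, looking along -z (the intrinsics and any distortion apply to the point x, -y, -z); pixel columns grow to the right and rows downward; lengths in mm; the calibration is good to about 2 mm. A picture is of the moment at which its call begins: read the wrist's pose just before it. There is no depth.
- job.finish_job(): hands the job in, once; it reports no verdict.
Trained networks look in the newest picture that a camera, given by its name, has taken for a name from the list of things; names that differ only in an ending like _2 or _b are one class to them, and where a whole thing is asked for, a point or a joint stands for the part that bears it (a point fixed in the world has none). Each returns a list of dicts, best first, with "score" (0 to 1); they miss things now and then, are a little off and sometimes report something else, mostly with a low value. They report only what shows in the picture. A call takes as long as a camera call. They do not tell look-alikes from the thing itself.
- models.cut_out(camera, thing): "pixels" (480x640 bool, what is visible of it) and "uv" ([column, row] in pixels, amid what is visible of it).
- models.place_of(camera, thing): "uv" ([column, row] in pixels: a listed point, or the origin of a listed thing).
The state is a dict: "clock": time; "qpos": joint angles; "qd": joint speeds; "tau": joint torques, N m; "eef_pos": TCP position; "tool_rot": TCP orientation; "force": force on the tool from outside, world axes, zero at the start; "torque": the same for the moment, N m; "width": finger opening in mm.
Only numpy, scipy, OpenCV 4.12 (cv2) and the standard library are available. Lean on these libraries where they do the work, as an engineer would, in place of code of your own. Each camera call takes 0.05 s, during which the arm holds its last target.

## Working session

There is one attempt and no reset: what is moved stays moved. The work goes in short steps, Python scripts to look and compute and a tool call to move; the robot and the scene stay as the last step left them, time stands still between calls to the robot, and variables do not carry over. Pictures are saved under pics/ and viewed, and the job is handed in when it is done.

Besides the shell and the picture viewer there is one more tool, called after ">>>" as name(argument=value, ...), one argument or row to a line, values as JSON. move_arm: Moves the arm, as the interface text tells. Its arguments: {"type":"object","properties":{"moves":{"type":"array","items":{"type":"array","items":{"type":"array","items":{"type":"number"}}}},"jaw":{"type":"number"}},"required":["moves"]}

```bash
ls; mkdir -p pics
python3 - <<'E'
from cell import ctrl,get_image,job,models
import cv2
s=ctrl.read_state();print(s)
for n in ["scene","top","wrist"]:
    d=get_image(n);cv2.imwrite(f"pics/{n}0.png",d["color"])
    print(n,{k:v for k,v in d.items() if k!="color"})
E
```

```text
pics
{'clock': 0.0, 'qpos': array([ 1.20221379,  0.62933232,  0.03844126,  1.51839412, -0.02699223,
        0.99627766, -0.02000656]), 'qd': array([-0.00111974, -0.00127492, -0.00155866,  0.00104581,  0.00126841,
       -0.00277831, -0.00057487]), 'tau': array([-6.83889739e-04, -5.63396502e+01,  1.22605160e+00, -1.93449014e+01,
        1.10638101e-02,  1.05546601e-02,  3.29620747e-06]), 'eef_pos': array([ 193.6524231 , -619.82139269,  230.38966369]), 'tool_rot': array([ 3.14156180e+00,  1.89319000e-03, -1.26801617e+00]), 'force': array([ 0.81409546,  0.2804738 , -0.07689772]), 'torque': array([0.03891969, 0.00927078, 0.00625922]), 'width': 85.12872309865871}
scene {'fov_y': 51.719866815544904, 'cx': 319.94431755301133, 'cy': 238.8676059884654, 'origin': array([1203.84931101,  604.95950197, 1269.55795262]), 'orientation': array([0.64477537, 0.01168564, 2.23809975])}
top {'fov_y': 48.17644339025285, 'cx': 320.8229356986861, 'cy': 235.26461924296714, 'origin': array([ 352.09253746,   42.36591668, 1376.96585931]), 'orientation': array([ 0.16300487, -0.00557317, -1.56557819])}
wrist {'fov_y': 64.07571263228364, 'cx': 321.0362051582867, 'cy': 242.33898632141205, 'hand_eye': array([[ 9.99999394e-01,  5.06619920e-04,  9.77616047e-04,
         9.40183441e-01],
       [ 7.91560664e-04, -9.47942072e-01, -3.18441835e-01,
        -8.15045090e+01],
       [ 7.65394405e-04,  3.18442415e-01, -9.47941898e-01,
        -1.42042596e+02],
       [ 0.00000000e+00,  0.00000000e+00,  0.00000000e+00,
         1.00000000e+00]])}
```

View pics/scene0.png

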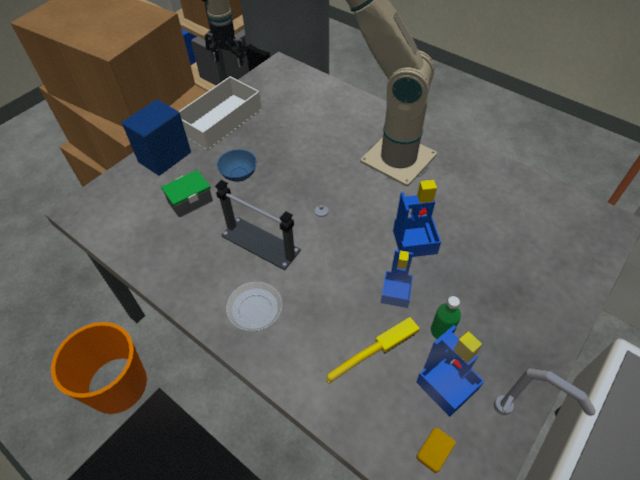

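View pics/top0.png

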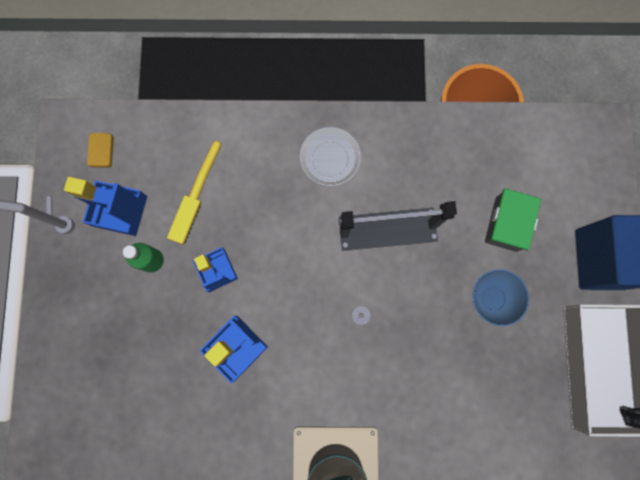

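View pics/wrist0.png

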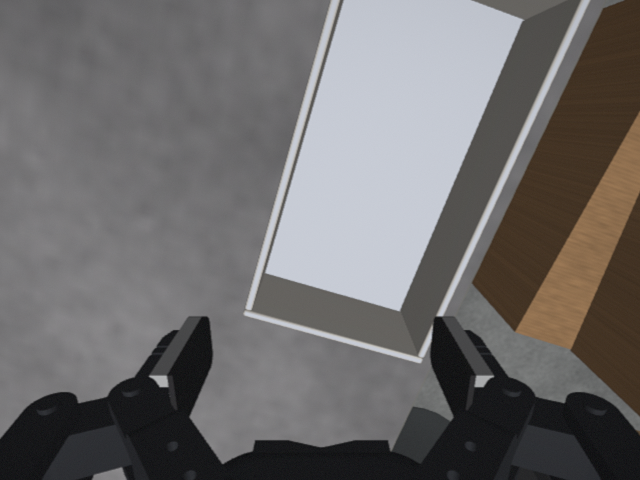

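Run:
```python
from cell import ctrl,get_image,job,models
for c in ["scene","top"]:
    for t in ["caddy_grip","caddy_seat","hook_mouth","caddy","latch","rail","rail_mid"]:
        for d in models.place_of(c,t): print(c,t,d["score"],d["uv"])
```

```text
scene caddy_grip 0.77 [424.2, 192.1]
scene caddy_grip 0.75 [464.4, 343.2]
scene caddy_grip 0.65 [374.4, 352.4]
scene caddy_seat 0.75 [423.1, 203.4]
scene caddy_seat 0.73 [402.0, 266.6]
scene caddy_seat 0.59 [189.4, 204.1]
scene caddy_seat 0.55 [460.5, 355.1]
scene hook_mouth 0.7 [396.2, 278.8]
scene hook_mouth 0.57 [454.5, 367.1]
scene caddy 0.96 [395.7, 296.2]
scene caddy 0.72 [414.3, 241.0]
scene caddy 0.6 [447.5, 385.2]Traceback (most recent call last):
  File "<stdin>", line 4, in <module>
ValueError: it knows: bowl, broom, caddy, caddy_grip, caddy_seat, container, hook_mouth, pie_tin, rail, rail_mid, soap, stopper, tongue
```

The job's caddy is the smallest one: tab at scene (403,260) and top (202,262), basket at scene (397,290). The rail is at scene (260,230) and top (395,215).

```bash
cat > h.py <<'E'
from cell import ctrl,get_image,job,models
import cv2,numpy as np
from scipy.spatial.transform import Rotation as R
from scipy.optimize import least_squares
def cam(n):
    s=ctrl.read_state(); d=get_image(n)
    f=240/np.tan(np.radians(d["fov_y"]/2))
    if "hand_eye" in d:
        T=np.eye(4);T[:3,:3]=R.from_euler("xyz",s["tool_rot"]).as_matrix();T[:3,3]=s["eef_pos"]
        C=T@d["hand_eye"]
    else:
        C=np.eye(4);C[:3,:3]=R.from_euler("xyz",d["orientation"]).as_matrix();C[:3,3]=d["origin"]
    return dict(C=C,f=f,cx=d["cx"],cy=d["cy"],im=d["color"])
def proj(c,P):
    p=(np.atleast_2d(P)-c["C"][:3,3])@c["C"][:3,:3]
    return np.stack([c["cx"]+c["f"]*p[:,0]/-p[:,2],c["cy"]-c["f"]*p[:,1]/-p[:,2]],1)
def ray(c,uv):
    v=np.array([(uv[0]-c["cx"])/c["f"],-(uv[1]-c["cy"])/c["f"],-1.]);v=c["C"][:3,:3]@v
    return c["C"][:3,3],v/np.linalg.norm(v)
def onz(c,uv,z):
    o,v=ray(c,uv);return o+v*(z-o[2])/v[2]
def tri(obs):
    A=0;b=0
    for c,uv in obs:
        o,v=ray(c,uv);M=np.eye(3)-np.outer(v,v);A=A+M;b=b+M@o
    P=np.linalg.solve(A,b)
    return P,[np.round(proj(c,P)[0]-uv,1) for c,uv in obs]
E
python3 - <<'E'
from h import *
cs={n:cam(n) for n in ["scene","top"]}
for n,c in cs.items():
  for t in ["caddy_grip","caddy_seat","hook_mouth","caddy","tongue","rail","rail_mid"]:
    print(n,t,[(d["score"],d["uv"]) for d in models.place_of(n,t)])
def crop(c,b,f,k): cv2.imwrite(f,cv2.resize(c["im"][b[1]:b[3],b[0]:b[2]],None,fx=k,fy=k,interpolation=cv2.INTER_CUBIC))
crop(cs["scene"],(370,240,430,315),"pics/s1.png",8)
crop(cs["top"],(180,235,250,300),"pics/t1.png",8)
crop(cs["scene"],(200,170,320,280),"pics/s2.png",5)
crop(cs["top"],(325,190,470,260),"pics/t2.png",5)
E
```

```text
scene caddy_grip [(0.91, [404.9, 261.5]), (0.82, [423.2, 190.3]), (0.69, [466.2, 347.7])]
scene caddy_seat [(0.97, [400.2, 268.8]), (0.97, [421.6, 201.4]), (0.87, [458.0, 359.0])]
scene hook_mouth [(0.97, [455.9, 367.8]), (0.87, [399.3, 275.6]), (0.64, [423.0, 216.5])]
scene caddy [(0.9, [446.9, 386.1]), (0.78, [416.1, 241.3]), (0.67, [393.3, 295.0])]
scene tongue [(0.56, [417.2, 214.4]), (0.49, [453.8, 361.4]), (0.37, [322.4, 209.5])]
scene rail [(0.63, [262.7, 243.0])]
scene rail_mid [(0.83, [255.3, 206.4]), (0.56, [394.1, 294.0])]
top caddy_grip [(0.74, [219.6, 352.2]), (0.71, [84.7, 186.7]), (0.6, [200.9, 264.5]), (0.38, [199.8, 193.5])]
top caddy_seat [(0.88, [88.9, 195.6]), (0.67, [225.3, 353.1]), (0.65, [208.1, 268.6])]
top hook_mouth [(0.96, [100.2, 198.2]), (0.84, [207.5, 265.8]), (0.64, [228.3, 350.5])]
top caddy [(0.85, [119.2, 210.8]), (0.84, [234.1, 345.5]), (0.63, [218.1, 270.3])]
top tongue []
top rail [(0.63, [385.6, 229.5])]
top rail_mid [(0.74, [397.3, 213.5]), (0.27, [208.5, 267.1])]
```

View pics/s1.png

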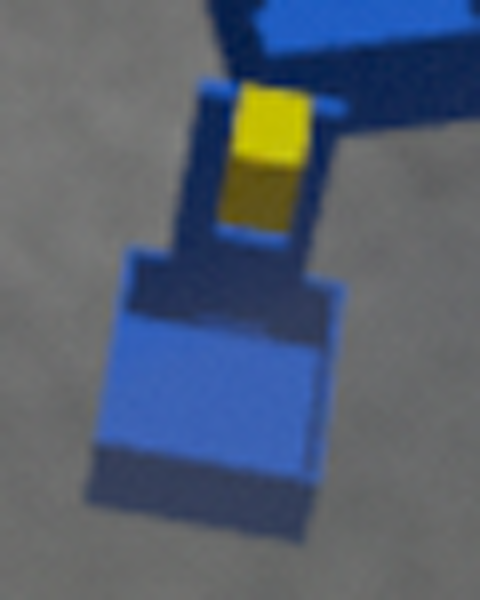

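View pics/t1.png

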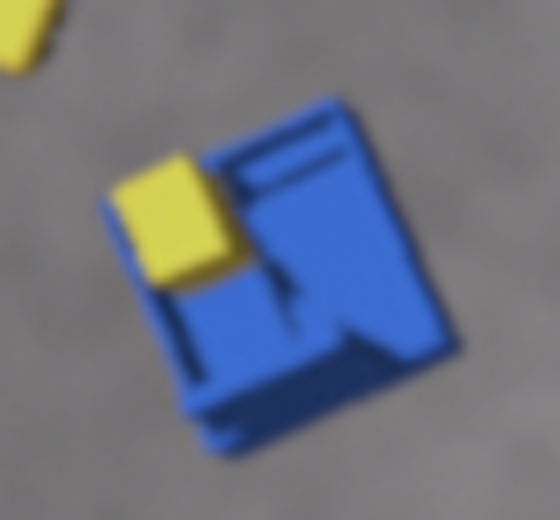

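View pics/s2.png

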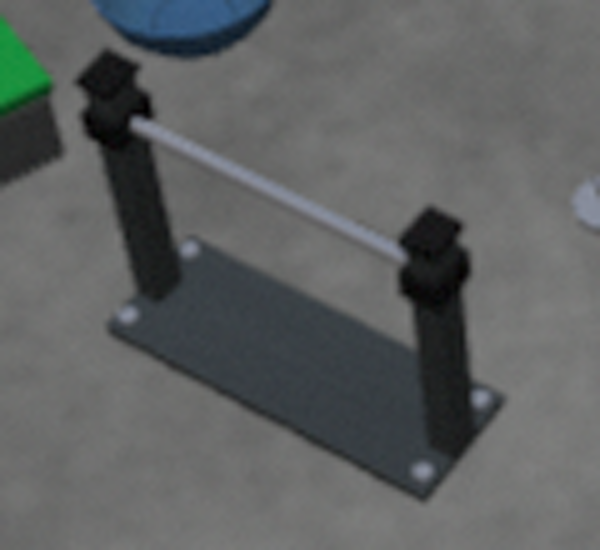

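View pics/t2.png

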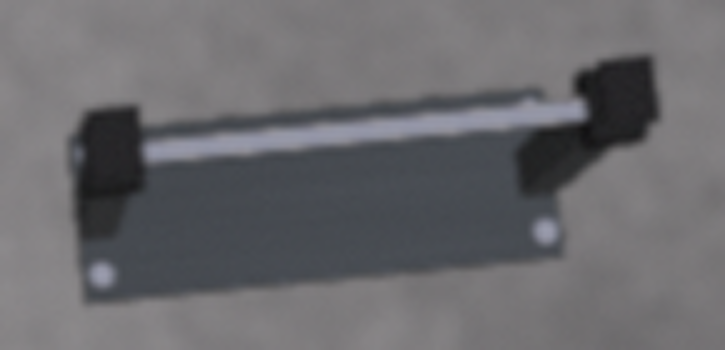

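Run:
```python
from h import *
cs={n:cam(n) for n in ["scene","top"]}
S,T=cs["scene"],cs["top"]
print("tabtop",tri([(S,(370+272/8,240+126/8)),(T,(180+171/8,235+220/8))]))
print("mid",tri([(S,(255.3,206.4)),(T,(397.3,213.5))]))
# bar ends
a=lambda x,y:(200+x/5,170+y/5); b=lambda x,y:(325+x/5,190+y/5)
print("barL",tri([(S,a(135,123)),(T,b(585,111))]))
print("barR",tri([(S,a(405,257)),(T,b(145,152))]))
for p in [(110,325),(425,497),(503,400)]: print("foot S",onz(S,a(*p),4))
for p in [(85,302),(562,255)]: print("foot T",onz(T,b(*p),4))
print([ (t,onz(T,(180+x/8,235+y/8),0)) for t,x,y in [("r",455,345),("b",225,460)]])
s=ctrl.read_state();print(R.from_euler("xyz",s["tool_rot"]).as_matrix())
```

```text
tabtop (array([483.41781235, 302.73643689, 191.36747728]), [array([-0.7, -0. ]), array([-0.7,  0.4])])
mid (array([ 596.22807805, -132.51063372,  187.39754169]), [array([-1.4, -0.3]), array([-1.5,  1.1])])
barL (array([ 604.3065698 , -239.19373145,  172.36587888]), [array([-0.7, -0.2]), array([-0.7,  0.5])])
barR (array([584.70120506, -39.18609967, 176.48680171]), [array([0.2, 0. ]), array([ 0.2, -0.2])])
foot S [ 646.54585795 -255.29872483    4.        ]
foot S [622.64357869  -7.90365113   4.        ]
foot S [537.08844018 -16.69435845   4.        ]
foot T [538.68943966 -18.9631556    4.        ]
foot T [ 564.73173262 -266.19000427    4.        ]
[('r', array([465.92271825, 250.5009337 ,   0.        ])), ('b', array([428.81941538, 322.67818085,   0.        ]))]
[[ 2.98115023e-01 -9.54529953e-01  5.26427404e-05]
 [-9.54529954e-01 -2.98115022e-01  2.39832779e-05]
 [-7.19916546e-06 -5.73988480e-05 -9.99999998e-01]]
```

```bash
cat >> h.py <<'E'
def rows(wps,step=50,s=None):
    """wps: list of (x,y,z,yaw); prints tool-frame rows from the measured pose"""
    s=s or ctrl.read_state();p0=s["eef_pos"];R0=R.from_euler("xyz",s["tool_rot"])
    out=[];cp=p0;cr=R0
    for w in wps:
        tp=np.array(w[:3]);tr=R.from_euler("xyz",[np.pi,0,w[3]])
        n=int(max(np.ceil(np.linalg.norm(tp-cp)/step),np.ceil((cr.inv()*tr).magnitude()/.15),1))
        dv=(cr.inv()*tr).as_rotvec()
        for i in range(1,n+1):
            q=cp+(tp-cp)*i/n;r=cr*R.from_rotvec(dv*i/n)
            out.append(np.r_[R0.inv().apply(q-p0)/1000,(R0.inv()*r).as_rotvec()])
        cp=tp;cr=tr
    for o in out: print("["+",".join(f"{v:.3f}" for v in o)+"],")
    print(len(out))
E
python3 - <<'E'
from h import *
rows([(480,-250,350,-1.2),(570,100,350,-1.1),(480,300,350,-1.09)],60)
E
```

```text
[-0.030,-0.043,-0.013,-0.000,0.000,-0.008],
[-0.060,-0.085,-0.026,-0.000,0.000,-0.015],
[-0.089,-0.128,-0.040,-0.000,0.000,-0.023],
[-0.119,-0.170,-0.053,-0.000,0.000,-0.030],
[-0.149,-0.213,-0.066,-0.000,0.000,-0.038],
[-0.179,-0.256,-0.079,-0.000,0.000,-0.045],
[-0.209,-0.298,-0.092,-0.000,0.000,-0.053],
[-0.238,-0.341,-0.105,-0.000,0.000,-0.061],
[-0.268,-0.384,-0.119,-0.000,0.000,-0.068],
[-0.312,-0.411,-0.119,-0.000,0.000,-0.082],
[-0.356,-0.438,-0.119,-0.000,0.000,-0.097],
[-0.400,-0.465,-0.119,-0.000,0.000,-0.111],
[-0.444,-0.492,-0.119,-0.000,0.000,-0.125],
[-0.488,-0.519,-0.119,-0.000,0.000,-0.140],
[-0.532,-0.547,-0.119,-0.000,0.000,-0.154],
[-0.576,-0.574,-0.119,-0.000,0.000,-0.168],
[-0.630,-0.567,-0.119,-0.000,0.000,-0.171],
[-0.684,-0.561,-0.119,-0.000,0.000,-0.173],
[-0.739,-0.554,-0.119,-0.000,0.000,-0.176],
[-0.793,-0.548,-0.119,-0.000,0.000,-0.178],
20
```

>>> move_arm(
  moves=[
    [[-0.03,-0.043,-0.013,0,0,-0.008],[-0.06,-0.085,-0.026,0,0,-0.015],[-0.089,-0.128,-0.04,0,0,-0.023],[-0.119,-0.17,-0.053,0,0,-0.03],[-0.149,-0.213,-0.066,0,0,-0.038],[-0.179,-0.256,-0.079,0,0,-0.045],[-0.209,-0.298,-0.092,0,0,-0.053],[-0.238,-0.341,-0.105,0,0,-0.061],[-0.268,-0.384,-0.119,0,0,-0.068],[-0.312,-0.411,-0.119,0,0,-0.082],[-0.356,-0.438,-0.119,0,0,-0.097],[-0.4,-0.465,-0.119,0,0,-0.111],[-0.444,-0.492,-0.119,0,0,-0.125],[-0.488,-0.519,-0.119,0,0,-0.14],[-0.532,-0.547,-0.119,0,0,-0.154],[-0.576,-0.574,-0.119,0,0,-0.168],[-0.63,-0.567,-0.119,0,0,-0.171],[-0.684,-0.561,-0.119,0,0,-0.173],[-0.739,-0.554,-0.119,0,0,-0.176],[-0.793,-0.548,-0.119,0,0,-0.178]],
  ],
  jaw=1,
)

```text
clock: 3.75
eef_pos: [479.6, 301.4, 350.5]
tool_rot: [-3.141, -0.0, -1.09]
force: [0.6, 0.8, 0.4]
width: 85.1
```

Run:
```python
from h import *
s=ctrl.read_state();print(s["clock"],s["eef_pos"],s["tool_rot"],s["qpos"])
c=cam("wrist");cv2.imwrite("pics/w1.png",c["im"])
for t in ["caddy_grip","caddy_seat","hook_mouth","caddy","tongue"]:
    print(t,[(d["score"],d["uv"]) for d in models.place_of("wrist",t)])
```

```text
3.75 [479.62498918 301.39933817 350.54160207] [-3.14102580e+00 -7.33759271e-05 -1.09004184e+00] [-0.44986943  0.40238496 -0.23895872  1.58022913  0.10101101  1.17055382
 -1.79984348]
caddy_grip [(0.94, [317.0, 211.0]), (0.86, [272.2, 452.9])]
caddy_seat [(0.63, [281.9, 400.8]), (0.56, [321.9, 198.0])]
hook_mouth [(0.84, [284.5, 370.3]), (0.77, [318.7, 189.9]), (0.61, [324.8, 174.5])]
caddy [(0.96, [322.7, 173.2]), (0.89, [293.6, 311.0])]
tongue [(0.66, [295.2, 377.2])]
```

View pics/w1.png

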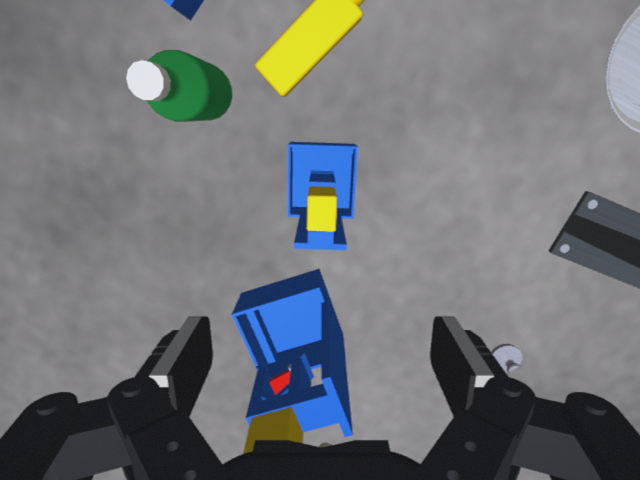

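The wrist picture shows the small caddy with its tab top at about (322,212), the back leg towards the robot (its top edge at row 245), and the larger look-alike behind it at (290,370).

Run:
```python
from h import *
c=cam("wrist")
cv2.imwrite("pics/w1c.png",cv2.resize(c["im"][130:260,270:380],None,fx=5,fy=5,interpolation=cv2.INTER_CUBIC))
S,T=cam("scene"),cam("top")
cv2.imwrite("pics/s3.png",cv2.resize(S["im"][170:260,380:450],None,fx=6,fy=6,interpolation=cv2.INTER_CUBIC))
cv2.imwrite("pics/t3.png",cv2.resize(T["im"][310:390,190:280],None,fx=6,fy=6,interpolation=cv2.INTER_CUBIC))
```

```text
(no output)
```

View pics/w1c.png

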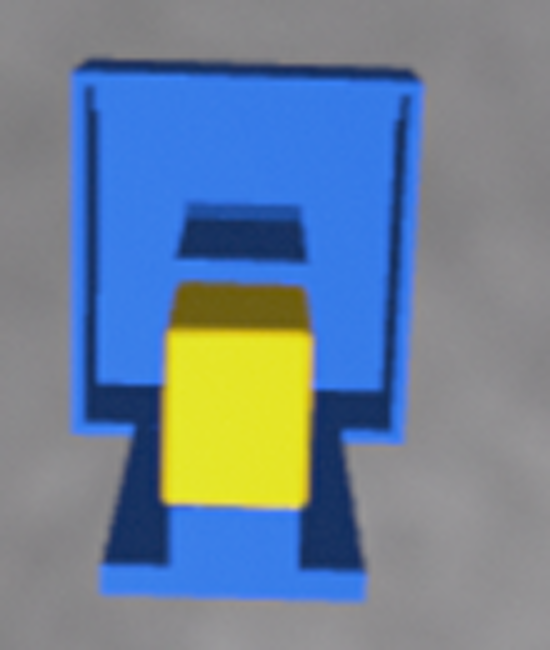

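View pics/s3.png

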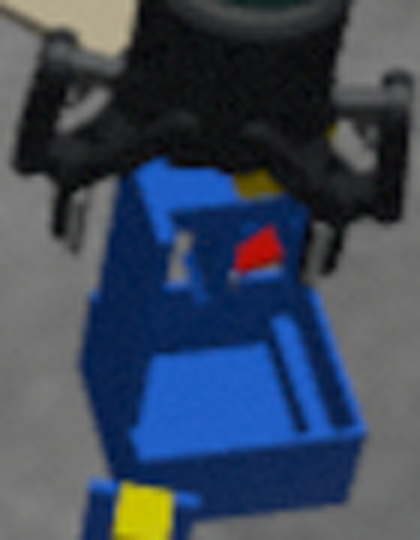

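View pics/t3.png

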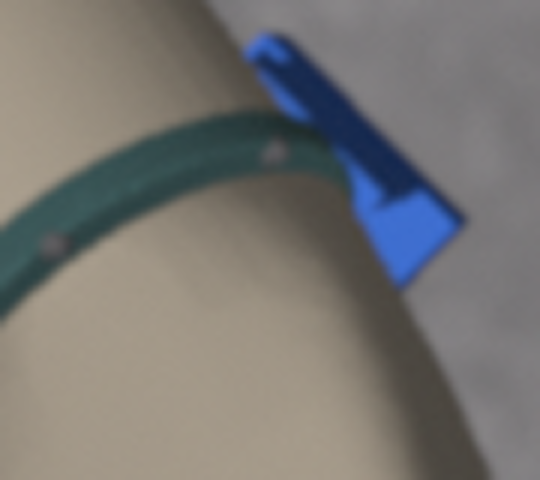

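```bash
python3 - <<'E'
from h import *
W,S,T=cam("wrist"),cam("scene"),cam("top")
w=lambda x,y:(270+x/5,130+y/5)
print("3view",tri([(W,w(237,418)),(S,(404,255.75)),(T,(201.4,262.5))]))
print("2view",tri([(S,(404,255.75)),(T,(201.4,262.5))]))
for z in (190,194): 
  q=[onz(W,w(*p),z)[:2] for p in [(165,330),(312,333),(307,507),(162,503)]]
  print(z,np.mean(q,0),[np.linalg.norm(q[i]-q[i-1]) for i in range(4)],
   [np.arctan2(*(q[a]-q[b])[::-1]) for a,b in [(0,1),(3,2)]],[np.arctan2(*(q[a]-q[b])[::-1]) for a,b in [(0,3),(1,2)]])
# basket rim z=45 front corners
q=[onz(W,w(*p),45)[:2] for p in [(73,72),(422,80),(402,440),(72,432)]]
print("rim",q,[np.linalg.norm(q[i]-q[i-1]) for i in range(4)],np.arctan2(*(q[0]-q[3])[::-1]),np.arctan2(*(q[1]-q[2])[::-1]),np.arctan2(*(q[0]-q[1])[::-1])-np.pi/2)
# back leg top
print("big tab",tri([(S,(429,184)),(T,(217,353.5))]))
E
python3 - <<'E'
import cv2
a=cv2.imread('pics/scene0.png')[170:260,380:450]
cv2.imwrite('pics/s3b.png',cv2.resize(a,None,fx=6,fy=6,interpolation=2))
a=cv2.imread('pics/top0.png')[310:390,190:280]
cv2.imwrite('pics/t3b.png',cv2.resize(a,None,fx=6,fy=6,interpolation=2))
E
```

```text
3view (array([483.82283613, 302.6570964 , 191.3125031 ]), [array([-0.6,  0.7]), array([-0.8,  0.1]), array([-0.7,  0.2])])
2view (array([483.40981152, 302.7084463 , 191.33425959]), [array([-0.7, -0. ]), array([-0.7,  0.4])])
190 [484.0029944  302.32900041] [np.float64(28.888252098948925), np.float64(23.506806490409378), np.float64(29.080184479790464), np.float64(23.888216564444978)] [np.float64(2.027205228773039), np.float64(2.0190941206694184)] [np.float64(0.44502593794535716), np.float64(0.45819009661279825)]
194 [484.92850171 302.76199204] [np.float64(28.506085866231366), np.float64(23.19583206215772), np.float64(28.695479150049238), np.float64(23.572196415510145)] [np.float64(2.02720522877304), np.float64(2.01909412066942)] [np.float64(0.44502593794535805), np.float64(0.458190096612797)]
rim [array([505.57441257, 356.55837815]), array([540.35445884, 285.43399817]), array([464.25109579, 248.88960426]), array([429.53044909, 320.38569112])] [np.float64(84.20895242376203), np.float64(79.17277970436248), np.float64(84.42283217423585), np.float64(79.48090175576678)] 0.4440040223399677 0.44767780203605173 0.45481149482379735
big tab (array([289.83498411, 247.92270085, 268.39358247]), [array([-1.1,  0.1]), array([-1.3,  0.8])])
```

View pics/s3b.png

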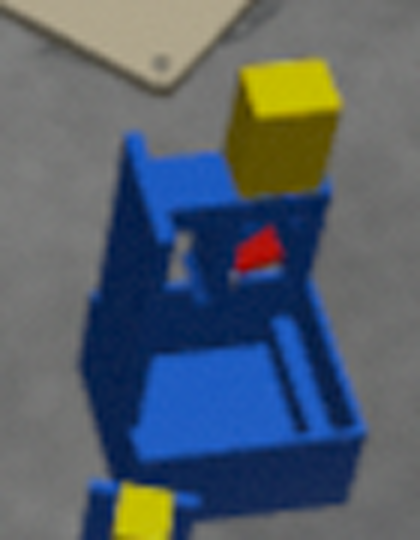

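View pics/t3b.png

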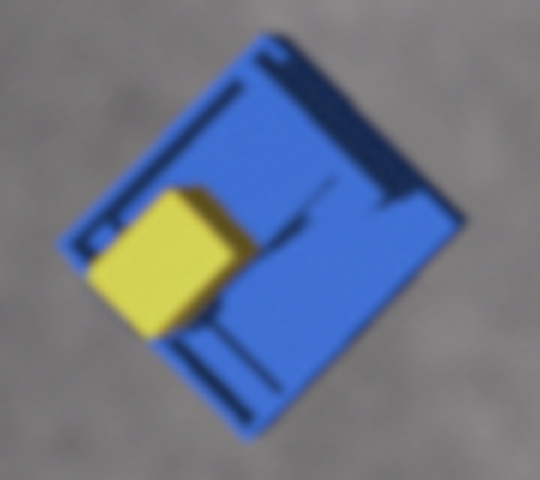

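Run:
```python
from h import *
rows([(484.3,302.6,230,-1.12),(484.3,302.6,156,-1.12)],30)
```

```text
[-0.000,-0.001,0.024,0.000,-0.000,0.006],
[-0.001,-0.002,0.048,0.000,-0.000,0.011],
[-0.001,-0.003,0.072,0.000,-0.000,0.017],
[-0.001,-0.004,0.096,0.000,-0.000,0.023],
[-0.002,-0.005,0.120,0.000,-0.000,0.028],
[-0.002,-0.005,0.145,0.000,-0.000,0.028],
[-0.002,-0.005,0.170,0.000,-0.000,0.028],
[-0.002,-0.005,0.194,0.000,-0.000,0.028],
8
```

>>> move_arm(
  moves=[
    [[0,-0.001,0.024,0,0,0.006],[-0.001,-0.002,0.048,0,0,0.011],[-0.001,-0.003,0.072,0,0,0.017],[-0.001,-0.004,0.096,0,0,0.023],[-0.002,-0.005,0.12,0,0,0.03],[-0.002,-0.005,0.145,0,0,0.03],[-0.002,-0.005,0.17,0,0,0.03],[-0.002,-0.005,0.194,0,0,0.03],[-0.002,-0.005,0.194,0,0,0.03]],
  ],
)

```text
clock: 5.48
eef_pos: [483.1, 302.9, 154.8]
tool_rot: [3.138, -0.001, -1.12]
force: [0.4, 0.5, -0.7]
width: 85.5
```

Run:
```python
from h import *
c=cam("wrist");cv2.imwrite("pics/w2.png",c["im"])
s=ctrl.read_state();print(s["eef_pos"],s["tool_rot"],s["force"])
```

```text
[483.92303449 303.60877173 156.05051479] [ 3.14039497e+00 -1.81025771e-04 -1.12045369e+00] [-0.02789658 -0.12983694  0.23438245]
```

View pics/w2.png

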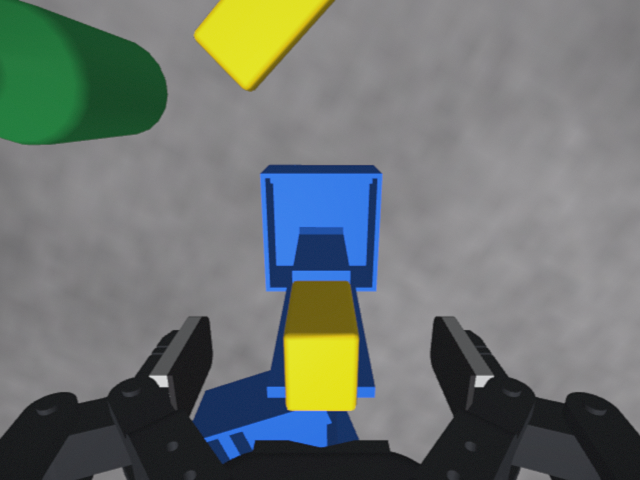

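The tab is centred between the fingers (columns 285–357, rows 333–410), so I'll close on it.

>>> move_arm(
  moves=[
    [[0,0,0,0,0,0],[0,0,0,0,0,0],[0,0,0,0,0,0],[0,0,0,0,0,0],[0,0,0,0,0,0],[0,0,0,0,0,0]],
  ],
  jaw=0,
)

```text
clock: 6.28
eef_pos: [484.6, 303.9, 156.9]
tool_rot: [-3.14, -0.0, -1.12]
force: [0.7, -1.1, 6.1]
width: 23.1
```

Run:
```python
from h import *
s=ctrl.read_state();print(s["force"],s["eef_pos"])
rows([(484,303,262,-1.12),(510,-146,262,-1.474)],35)
```

```text
[ 0.70714992 -1.10221066  6.09177824] [484.55220791 303.92697489 156.93643968]
[0.000,0.000,-0.026,-0.000,-0.000,-0.000],
[0.000,0.000,-0.053,-0.001,-0.000,-0.000],
[0.000,0.001,-0.079,-0.001,-0.000,-0.000],
[0.001,0.001,-0.105,-0.001,-0.000,-0.000],
[0.033,0.014,-0.105,-0.001,-0.000,0.027],
[0.065,0.027,-0.105,-0.001,-0.000,0.054],
[0.097,0.040,-0.105,-0.001,-0.000,0.081],
[0.128,0.054,-0.105,-0.001,-0.000,0.109],
[0.160,0.067,-0.105,-0.001,-0.000,0.136],
[0.192,0.080,-0.105,-0.001,-0.000,0.163],
[0.224,0.093,-0.105,-0.001,-0.000,0.190],
[0.256,0.107,-0.105,-0.001,-0.000,0.218],
[0.288,0.120,-0.105,-0.001,-0.000,0.245],
[0.320,0.133,-0.105,-0.001,-0.000,0.272],
[0.352,0.146,-0.105,-0.001,-0.000,0.299],
[0.384,0.160,-0.105,-0.001,-0.000,0.326],
[0.416,0.173,-0.105,-0.001,-0.000,0.354],
17
```

>>> move_arm(
  moves=[
    [[0,0,-0.015,0,0,0],[0,0,-0.045,0,0,0],[0,0,-0.08,0,0,0],[0,0,-0.105,0,0,0],[0.033,0.014,-0.105,0,0,0.027],[0.065,0.027,-0.105,0,0,0.054],[0.097,0.04,-0.105,0,0,0.081],[0.128,0.054,-0.105,0,0,0.109],[0.16,0.067,-0.105,0,0,0.136],[0.192,0.08,-0.105,0,0,0.163],[0.224,0.093,-0.105,0,0,0.19],[0.256,0.107,-0.105,0,0,0.218],[0.288,0.12,-0.105,0,0,0.245],[0.32,0.133,-0.105,0,0,0.272],[0.352,0.146,-0.105,0,0,0.3],[0.384,0.16,-0.105,0,0,0.326],[0.405,0.168,-0.105,0,0,0.354],[0.416,0.173,-0.105,0,0,0.354],[0.416,0.173,-0.105,0,0,0.354]],
  ],
)

```text
clock: 8.65
eef_pos: [509.4, -145.7, 261.2]
tool_rot: [3.141, 0.001, -1.474]
force: [-1.1, 0.7, -4.8]
width: 23.2
```

Run:
```python
from h import *
for n in ["wrist","scene","top"]:
    c=cam(n);cv2.imwrite(f"pics/{n}3.png",c["im"])
    im=c["im"]
    if n=="scene": cv2.imwrite("pics/s4.png",cv2.resize(im[110:290,200:400],None,fx=4,fy=4,interpolation=2)); 
    if n=="top": cv2.imwrite("pics/t4.png",cv2.resize(im[170:310,320:480],None,fx=5,fy=5,interpolation=2)[:600]); 
    for t in ["caddy_grip","caddy_seat","hook_mouth","caddy","tongue","rail_mid"]:
        print(n,t,[(d["score"],d["uv"]) for d in models.place_of(n,t)][:3])
s=ctrl.read_state();print(s["eef_pos"],s["tool_rot"],s["force"],s["torque"],s["width"],s["clock"])
```

```text
wrist caddy_grip [(0.92, [322.0, 338.7]), (0.47, [318.0, 105.1])]
wrist caddy_seat [(0.96, [319.0, 294.2])]
wrist hook_mouth []
wrist caddy [(0.77, [325.7, 215.5])]
wrist tongue [(0.25, [319.1, 103.8])]
wrist rail_mid [(0.57, [320.7, 104.5])]
scene caddy_grip [(0.84, [424.5, 190.4]), (0.82, [267.7, 164.2]), (0.72, [465.7, 349.4])]
scene caddy_seat [(0.84, [424.7, 200.5]), (0.71, [461.6, 358.2]), (0.66, [267.7, 175.4])]
scene hook_mouth [(0.71, [266.7, 172.7]), (0.65, [267.9, 184.2]), (0.61, [419.7, 217.6])]
scene caddy [(0.91, [413.5, 242.6]), (0.71, [272.1, 205.8]), (0.59, [446.9, 385.3])]
scene tongue [(0.61, [452.2, 358.8]), (0.48, [417.2, 213.2])]
scene rail_mid [(0.75, [254.7, 208.6])]
top caddy_grip [(0.98, [409.0, 248.1]), (0.83, [78.9, 188.6]), (0.61, [221.0, 354.1])]
top caddy_seat [(0.91, [407.4, 253.7]), (0.71, [90.3, 192.6]), (0.57, [225.1, 349.3])]
top hook_mouth [(0.89, [401.5, 250.2]), (0.61, [226.2, 347.2]), (0.56, [99.2, 198.7])]
top caddy [(0.88, [121.5, 209.3]), (0.66, [398.2, 258.0]), (0.62, [229.4, 345.3])]
top tongue []
top rail_mid [(0.67, [396.0, 212.7])]
[ 509.49794737 -145.8598324   261.3229565 ] [-3.14155596e+00 -2.29858893e-05 -1.47404991e+00] [ 0.11910474 -0.13585332 -3.65646166] [-0.05867939 -0.00714346 -0.00267368] 23.436512909427424 9.7
```

View pics/wrist3.png

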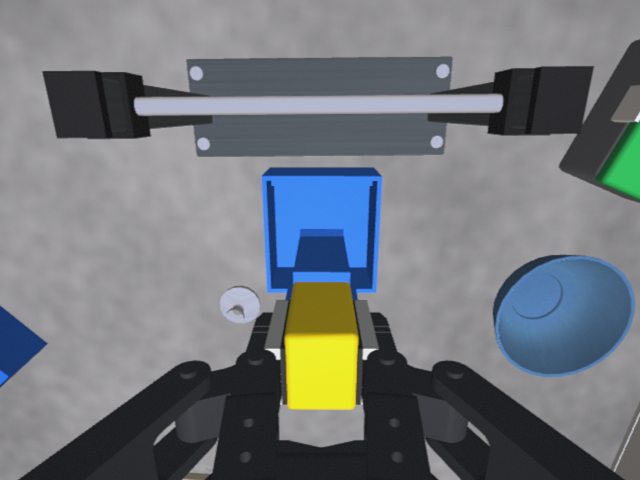

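View pics/s4.png

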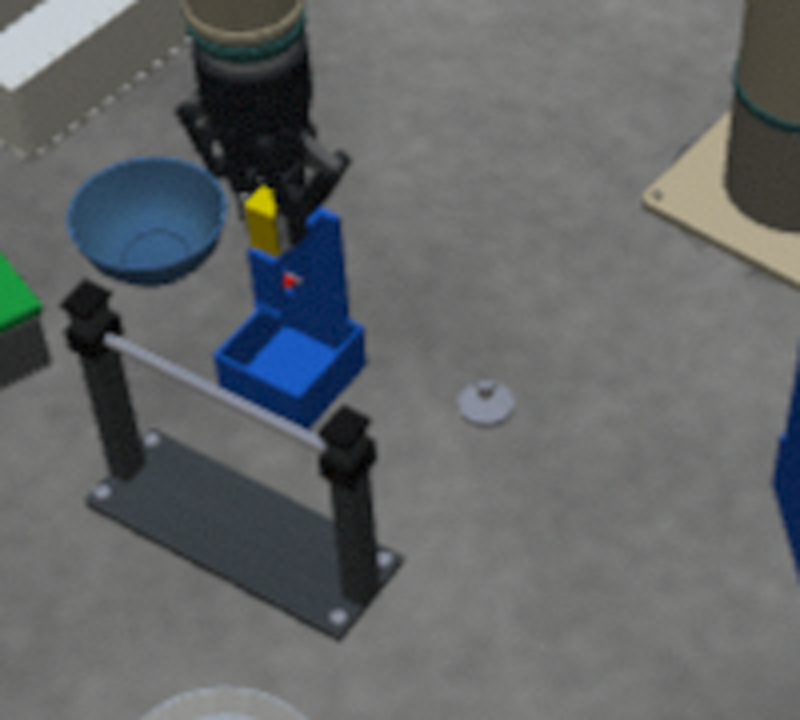

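View pics/t4.png

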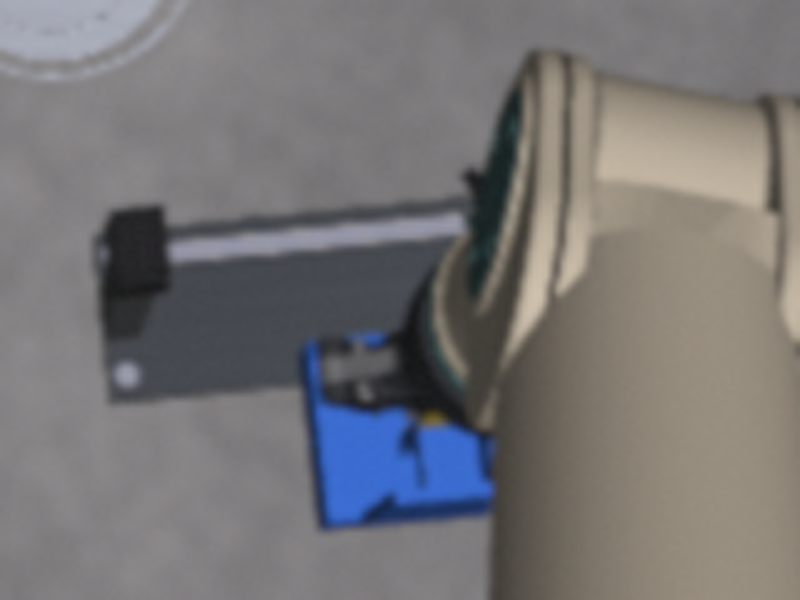

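The caddy hangs upright in the grip. In the wrist picture the bar runs level from (135,105) to (503,103), and the caddy is centred below it at column 321.

Run:
```python
from h import *
W,S,T=cam("wrist"),cam("scene"),cam("top")
# sub-pixel bar line: brightest-column profile
g=W["im"].astype(float).mean(2)
def edges(u):
    col=g[85:125,u];th=(col.max()+np.median(col))/2
    i=np.where(col>th)[0];return 85+i.min(),85+i.max(),85+(i*(col[i]-th)).sum()/(col[i]-th).sum()
pts=[(u,edges(u)[2]) for u in range(215,430,10)]
k=np.polyfit(*zip(*pts),1);print(k,np.polyval(k,[135,503]))
m=lambda u:(u,np.polyval(k,u))
a=lambda x,y:(200+x/5,170+y/5); b=lambda x,y:(325+x/5,190+y/5)
print(tri([(W,(135,105.5)),(S,a(405,257)),(T,b(145,152))]))
print(tri([(W,(503,103.3)),(S,a(135,123)),(T,b(585,111))]))
Rt=W["C"]
for z in (170,176,182):
  p,q=onz(W,m(150),z),onz(W,m(490),z)
  Rm=R.from_euler("xyz",ctrl.read_state()["tool_rot"]).inv();t=ctrl.read_state()["eef_pos"]
  print(z,p,q,Rm.apply(onz(W,m(321),z)-t),np.linalg.norm(onz(W,m(135),z)-onz(W,m(503),z)),Rm.apply(q-p))
print(Rm.apply(onz(W,(321,371),299)-t), Rm.apply(onz(W,(286,408),299)-t),Rm.apply(onz(W,(286,332),299)-t))
```

```text
[-8.57175743e-03  1.07573271e+02] [106.4160834  103.26167666]
(array([585.1293937 , -37.84374129, 179.1525788 ]), [array([2.7, 0.4]), array([ 0.4, -0.2]), array([-0.3, -0.6])])
(array([ 604.96468151, -239.39538459,  173.10606546]), [array([-2.5,  2. ]), array([-0.9, -0.2]), array([-0.6,  0.2])])
170 [585.37472143 -40.74688495 170.        ] [ 605.59918489 -234.49020749  170.        ] [  0.83500712 -86.35513089  91.34492388] 210.8417077498943 [ 1.94790934e+02 -1.41284966e+00  1.65355879e-03]
176 [585.51709702 -43.27196514 176.        ] [ 605.22157777 -232.03403431  176.        ] [  0.83967213 -86.23515286  85.34491291] 205.4208449562556 [ 1.89782746e+02 -1.37652448e+00  1.61104483e-03]
182 [585.6594726  -45.79704534 182.        ] [ 604.84397065 -229.57786113  182.        ] [  0.84433714 -86.11517483  79.34490195] 199.99998216261696 [ 1.84774557e+02 -1.34019929e+00  1.56853087e-03]
[  0.86774008  -2.68698801 -37.66273033] [-10.89987485  12.08561434 -37.66417381] [-10.0258533  -17.13880697 -37.66149353]
```

>>> move_arm(
  moves=[
    [[0,-0.01,-0.003,0,0,-0.007],[0,-0.025,-0.003,0,0,-0.007],[0,-0.04,-0.003,0,0,-0.007],[0,-0.055,-0.003,0,0,-0.007],[0,-0.07,-0.003,0,0,-0.007],[0,-0.08,-0.003,0,0,-0.007],[0,-0.0835,-0.003,0,0,-0.007],[0,-0.0835,-0.003,0,0,-0.007],[0,-0.0835,-0.003,0,0,-0.007]],
  ],
)

```text
clock: 10.98
eef_pos: [592.1, -137.9, 264.3]
tool_rot: [3.141, -0.0, -1.467]
force: [0.4, -0.1, -3.1]
width: 23.4
```

Run:
```python
from h import *
for n in ["wrist","scene"]:
    c=cam(n);cv2.imwrite(f"pics/{n}5.png",c["im"]);im=c["im"]
    if n=="scene": cv2.imwrite("pics/s5.png",cv2.resize(im[140:270,200:330],None,fx=4.6,fy=4.6,interpolation=2)); 
s=ctrl.read_state();print(s["eef_pos"],s["tool_rot"],s["force"],s["torque"],s["width"],s["clock"])
```

```text
[ 592.22047929 -137.95687423  264.48000005] [ 3.14144583e+00 -1.14550011e-04 -1.46738919e+00] [ 0.4638541  -0.63141447 -4.01795785] [-0.00289014 -0.0143248   0.01138202] 23.497314081667803 11.075
```

View pics/wrist5.png

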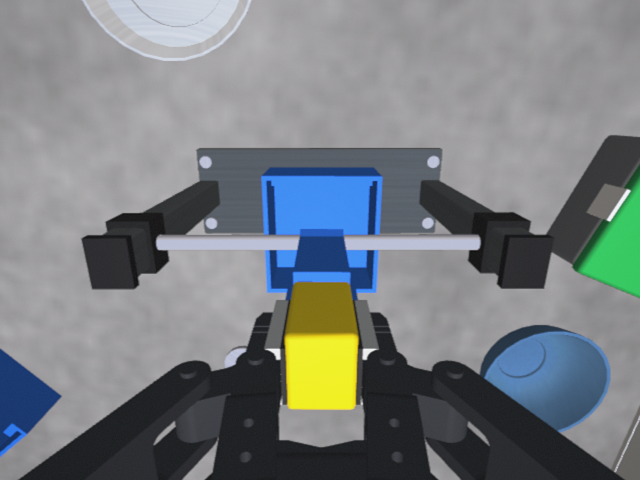

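View pics/s5.png

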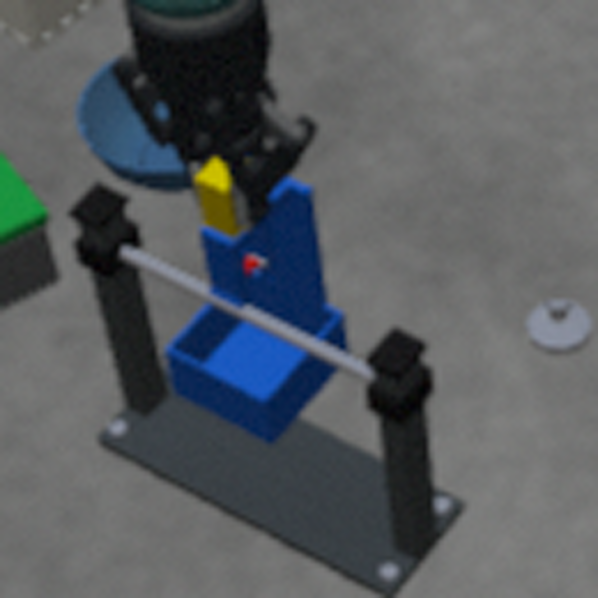

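The bar is in the gap: in the wrist picture it passes behind the front jaw at row 243, columns 298–348. My estimate of the bar's height is about 174, so it should be home with the TCP at about z = 200. I'll descend to just above the latch.

>>> move_arm(
  moves=[
    [[0,0,0.006,0,0,0],[0,0,0.012,0,0,0],[0,0,0.018,0,0,0],[0,0,0.023,0,0,0],[0,0,0.026,0,0,0],[0,0,0.028,0,0,0],[0,0,0.028,0,0,0]],
  ],
)

```text
clock: 11.95
eef_pos: [592.6, -137.8, 236.3]
tool_rot: [3.142, 0.0, -1.467]
force: [-0.0, 0.2, -3.9]
width: 23.5
```

Run:
```python
from h import *
for n in ["wrist"]:
    c=cam(n);cv2.imwrite(f"pics/{n}6.png",c["im"]);im=c["im"]
s=ctrl.read_state();print(s["eef_pos"],s["tool_rot"],s["force"],s["torque"],s["width"],s["clock"])
```

```text
[ 592.68626209 -137.77780087  236.39996722] [-3.14139802e+00 -3.78206910e-05 -1.46698340e+00] [-0.00639029 -0.52076192 -3.62815954] [-0.01145212 -0.00802902 -0.01059586] 23.336593203596564 12.0
```

View pics/wrist6.png

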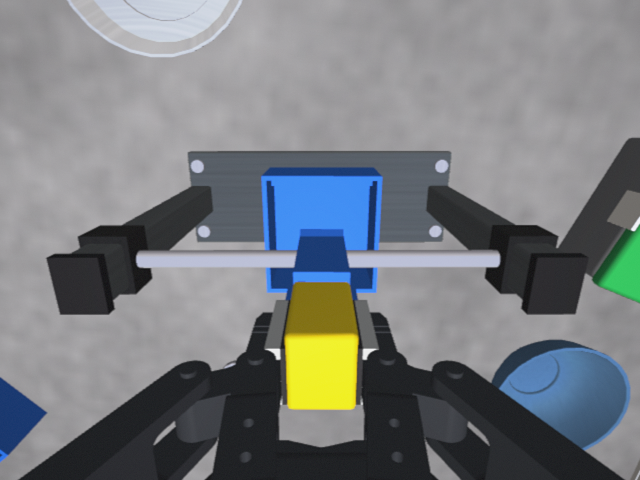

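No contact yet. The front jaw hides the bar at columns 296–348, and the bar is at row 259.

>>> move_arm(
  moves=[
    [[0,0,0.002,0,0,0],[0,0,0.004,0,0,0],[0,0,0.006,0,0,0],[0,0,0.008,0,0,0],[0,0,0.008,0,0,0]],
  ],
)

```text
clock: 12.62
eef_pos: [592.5, -137.7, 228.1]
tool_rot: [3.141, 0.0, -1.467]
force: [-0.5, -1.0, -4.0]
width: 23.6
```

>>> move_arm(
  moves=[
    [[0,0,0.002,0,0,0],[0,0,0.004,0,0,0],[0,0,0.004,0,0,0]],
  ],
)

```text
clock: 13.0
eef_pos: [593.0, -137.8, 225.1]
tool_rot: [-3.14, -0.0, -1.467]
force: [-0.8, -0.2, 3.9]
width: 23.0
```

>>> move_arm(
  moves=[
    [[0,0,0.002,0,0,0],[0,0,0.004,0,0,0],[0,0,0.004,0,0,0]],
  ],
)

```text
clock: 13.38
eef_pos: [593.2, -137.8, 221.0]
tool_rot: [-3.14, -0.0, -1.467]
force: [-0.6, 0.6, 5.7]
width: 23.3
```

>>> move_arm(
  moves=[
    [[0,0,0.001,0,0,0],[0,0,0.002,0,0,0],[0,0,0.003,0,0,0],[0,0,0.003,0,0,0]],
  ],
)

```text
clock: 13.88
eef_pos: [592.3, -138.1, 217.5]
tool_rot: [3.141, -0.0, -1.467]
force: [-1.8, -0.4, 3.8]
width: 23.2
```

>>> move_arm(
  moves=[
    [[0,0,0.001,0,0,0],[0,0,0.002,0,0,0],[0,0,0.003,0,0,0],[0,0,0.003,0,0,0]],
  ],
)

```text
clock: 14.38
eef_pos: [592.1, -137.9, 213.9]
tool_rot: [3.14, 0.0, -1.467]
force: [-2.3, -0.6, 2.5]
width: 23.3
```

>>> move_arm(
  moves=[
    [[0,0,0.001,0,0,0],[0,0,0.002,0,0,0],[0,0,0.003,0,0,0],[0,0,0.003,0,0,0]],
  ],
)

```text
clock: 14.88
eef_pos: [592.3, -137.7, 211.0]
tool_rot: [3.141, 0.0, -1.467]
force: [-2.6, -1.3, 0.8]
width: 23.0
```

>>> move_arm(
  moves=[
    [[0,0,0.001,0,0,0],[0,0,0.002,0,0,0],[0,0,0.003,0,0,0],[0,0,0.003,0,0,0]],
  ],
)

```text
clock: 15.38
eef_pos: [592.2, -137.7, 208.0]
tool_rot: [3.141, 0.0, -1.467]
force: [-3.7, -0.9, 1.2]
width: 23.4
```

>>> move_arm(
  moves=[
    [[0,0,0.001,0,0,0],[0,0,0.002,0,0,0],[0,0,0.003,0,0,0],[0,0,0.003,0,0,0]],
  ],
)

```text
clock: 15.88
eef_pos: [594.1, -137.4, 205.2]
tool_rot: [-3.138, 0.0, -1.467]
force: [0.1, -0.1, -3.1]
width: 23.1
```

>>> move_arm(
  moves=[
    [[0,0,0.001,0,0,0],[0,0,0.002,0,0,0],[0,0,0.002,0,0,0]],
  ],
)

```text
clock: 16.25
eef_pos: [592.8, -137.7, 203.3]
tool_rot: [-3.141, -0.0, -1.467]
force: [-1.3, 0.4, -3.7]
width: 23.4
```

The force fell back to the caddy's weight near z = 205, so the latch seems to have snapped. I'll keep going gently until the bar is home.

>>> move_arm(
  moves=[
    [[0,0,0.001,0,0,0],[0,0,0.001,0,0,0]],
  ],
)

```text
clock: 16.5
eef_pos: [592.7, -137.7, 202.3]
tool_rot: [-3.141, -0.0, -1.467]
force: [0.2, 0.9, -3.4]
width: 23.5
```

>>> move_arm(
  moves=[
    [[0,0,0.001,0,0,0],[0,0,0.001,0,0,0]],
  ],
)

```text
clock: 16.75
eef_pos: [593.1, -137.8, 201.6]
tool_rot: [-3.14, -0.0, -1.467]
force: [-0.3, 1.5, -3.0]
width: 23.2
```

>>> move_arm(
  moves=[
    [[0,0,0.001,0,0,0],[0,0,0.001,0,0,0]],
  ],
)

```text
clock: 17.0
eef_pos: [593.4, -137.7, 200.9]
tool_rot: [-3.14, -0.0, -1.467]
force: [0.0, -0.8, 1.4]
width: 23.1
```

>>> move_arm(
  moves=[
    [[0,0,0.001,0,0,0],[0,0,0.001,0,0,0]],
  ],
)

```text
clock: 17.25
eef_pos: [593.7, -137.8, 200.1]
tool_rot: [-3.139, -0.001, -1.467]
force: [2.3, 0.9, 3.5]
width: 23.0
```

>>> move_arm(
  moves=[
    [[0,0,0.0005,0,0,0],[0,0,0.0005,0,0,0]],
  ],
)

```text
clock: 17.5
eef_pos: [593.8, -137.8, 199.8]
tool_rot: [-3.139, -0.001, -1.467]
force: [1.9, 0.4, 7.3]
width: 23.3
```

Run:
```python
from h import *
for n in ["wrist","scene"]:
    c=cam(n);im=c["im"];cv2.imwrite(f"pics/{n}7.png",im)
    if n=="scene": cv2.imwrite("pics/s7.png",cv2.resize(im[150:270,200:330],None,fx=5,fy=5,interpolation=2)); 
    print(n,[(d["score"],d["uv"]) for d in models.place_of(n,"tongue")])
s=ctrl.read_state();print(s["eef_pos"],s["tool_rot"],s["force"],s["torque"],s["width"],s["clock"])
```

```text
wrist [(0.15, [545.8, 394.0])]
scene [(0.41, [415.4, 212.2]), (0.37, [450.8, 358.8])]
[ 593.77069667 -137.76208592  199.85203248] [-3.13878249e+00 -5.58164252e-04 -1.46691838e+00] [1.64307077 0.3121932  7.51469866] [ 0.12206212 -0.45811736  0.01184812] 23.57916315338285 17.7
```

View pics/s7.png

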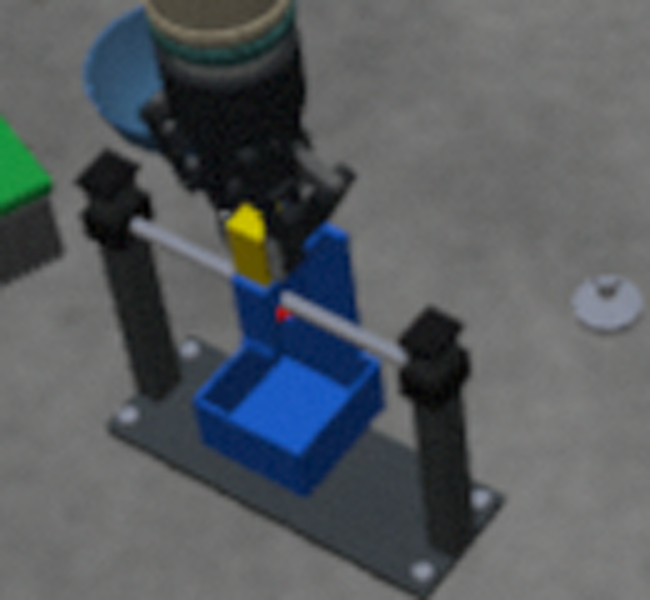

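View pics/wrist7.png

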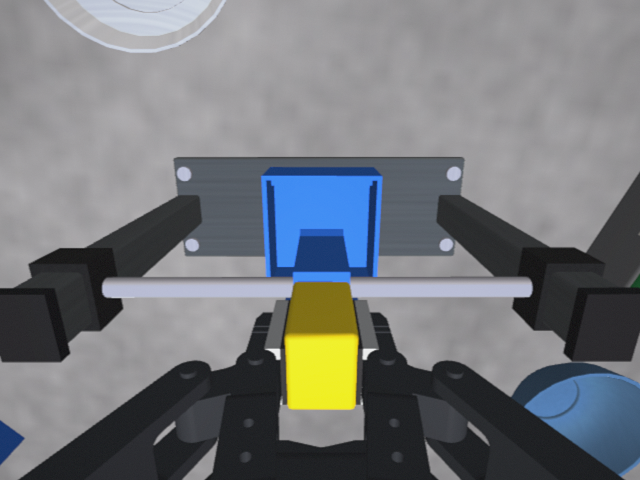

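The bar lies at the top of the hook, with the red tongue visible just beneath it at crop (283,313). Next is the upward tug.

>>> move_arm(
  moves=[
    [[0,0,-0.002,0,0,0],[0,0,-0.004,0,0,0],[0,0,-0.006,0,0,0],[0,0,-0.008,0,0,0],[0,0,-0.01,0,0,0],[0,0,-0.01,0,0,0]],
  ],
)

```text
clock: 18.45
eef_pos: [592.3, -137.8, 208.8]
tool_rot: [3.141, 0.0, -1.467]
force: [-1.0, 0.5, -4.6]
width: 23.3
```

>>> move_arm(
  moves=[
    [[0,0,-0.001,0,0,0],[0,0,-0.002,0,0,0],[0,0,-0.002,0,0,0]],
  ],
)

```text
clock: 18.82
eef_pos: [592.6, -137.8, 210.9]
tool_rot: [-3.141, -0.0, -1.467]
force: [-0.8, -0.3, -3.4]
width: 23.3
```

>>> move_arm(
  moves=[
    [[0,0,-0.001,0,0,0],[0,0,-0.001,0,0,0]],
  ],
)

```text
clock: 19.08
eef_pos: [592.7, -137.8, 211.9]
tool_rot: [-3.141, -0.0, -1.467]
force: [-0.6, 0.5, -4.1]
width: 23.3
```

>>> move_arm(
  moves=[
    [[0,0,-0.001,0,0,0],[0,0,-0.001,0,0,0]],
  ],
)

```text
clock: 19.32
eef_pos: [592.5, -137.8, 212.7]
tool_rot: [3.141, 0.0, -1.467]
force: [-0.5, -1.2, -4.3]
width: 23.3
```

>>> move_arm(
  moves=[
    [[0,0,-0.001,0,0,0],[0,0,-0.001,0,0,0]],
  ],
)

```text
clock: 19.58
eef_pos: [592.5, -137.7, 213.3]
tool_rot: [3.141, 0.0, -1.467]
force: [0.6, -0.1, -8.6]
width: 23.1
```

>>> move_arm(
  moves=[
    [[0,0,-0.001,0,0,0],[0,0,-0.001,0,0,0]],
  ],
)

```text
clock: 19.82
eef_pos: [592.4, -137.7, 214.0]
tool_rot: [3.141, 0.0, -1.467]
force: [1.6, 0.4, -14.3]
width: 23.3
```

The shut latch bore about 10 N. I'll lower the caddy until the bar just carries its weight.

>>> move_arm(
  moves=[
    [[0,0,0.002,0,0,0],[0,0,0.005,0,0,0],[0,0,0.008,0,0,0],[0,0,0.011,0,0,0],[0,0,0.013,0,0,0],[0,0,0.014,0,0,0],[0,0,0.0145,0,0,0],[0,0,0.0145,0,0,0],[0,0,0.0145,0,0,0]],
  ],
)

```text
clock: 20.95
eef_pos: [593.4, -137.8, 200.9]
tool_rot: [-3.14, -0.0, -1.467]
force: [1.0, 0.8, 0.9]
width: 23.6
```

>>> move_arm(
  moves=[
    [[0,0,0,0,0,0],[0,0,0,0,0,0],[0,0,0,0,0,0],[0,0,0,0,0,0],[0,0,0,0,0,0],[0,0,0,0,0,0]],
  ],
  jaw=0.7,
)

```text
clock: 21.7
eef_pos: [592.6, -137.8, 200.3]
tool_rot: [3.142, -0.0, -1.467]
force: [0.2, -0.6, -0.3]
width: 59.9
```

Run:
```python
from h import *
c=cam("wrist");im=c["im"];cv2.imwrite("pics/w8.png",im)
s=ctrl.read_state();print(s["eef_pos"],s["force"],s["width"],s["clock"])
```

```text
[ 592.61864208 -137.76021552  200.34537729] [ 0.30606661 -0.55040661  0.01238366] 59.82510191718201 21.75
```

View pics/w8.png

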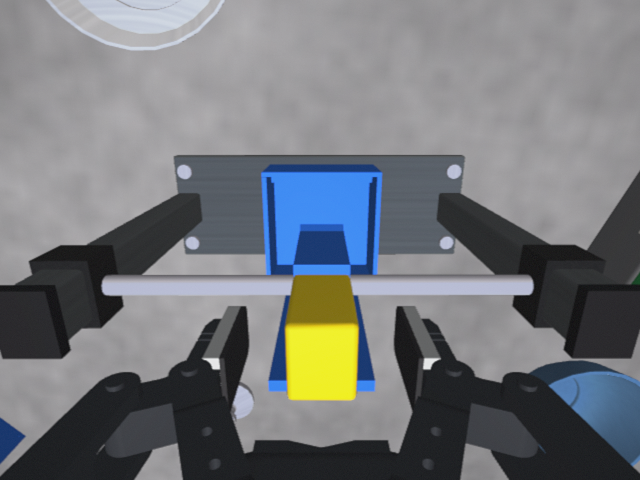

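Both pads are clear of the tab, and the caddy hangs on the bar. I'll withdraw straight up.

>>> move_arm(
  moves=[
    [[0,0,-0.005,0,0,0],[0,0,-0.015,0,0,0],[0,0,-0.03,0,0,0],[0,0,-0.05,0,0,0],[0,0,-0.075,0,0,0],[0,0,-0.1,0,0,0],[0,0,-0.125,0,0,0],[0,0,-0.15,0,0,0],[0,0,-0.15,0,0,0],[0,0,-0.15,0,0,0],[0,0,-0.15,0,0,0],[0,0,-0.15,0,0,0],[0,0,-0.15,0,0,0],[0,0,-0.15,0,0,0]],
  ],
)

```text
clock: 23.5
eef_pos: [592.6, -137.8, 350.1]
tool_rot: [3.141, 0.0, -1.467]
force: [0.1, -0.3, -0.5]
width: 59.8
```

Run:
```python
from h import *
ims=[]
for n in ["scene","wrist","scene","wrist"]:
    c=cam(n);ims.append(c["im"])
cv2.imwrite("pics/s9.png",cv2.resize(ims[0][150:270,200:330],None,fx=5,fy=5,interpolation=2));cv2.imwrite("pics/w9.png",ims[1]);cv2.imwrite("pics/sc9.png",ims[0])
print([np.abs(ims[i+2].astype(int)-ims[i]).max() for i in (0,1)])
s=ctrl.read_state();print(s["eef_pos"],s["force"],s["width"],s["clock"])
```

```text
[np.int64(24), np.int64(35)]
[ 592.59718426 -137.79027585  350.31550333] [-0.38243507  0.1336356  -0.22229393] 59.787363970715916 23.7
```

View pics/s9.png

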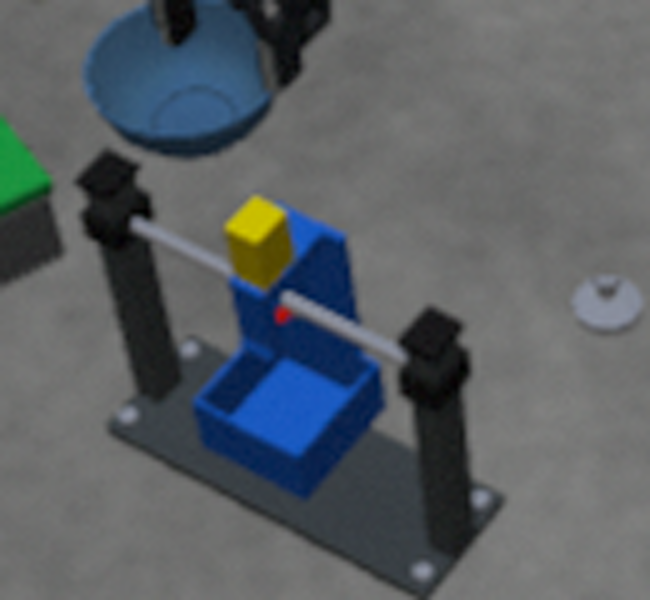

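View pics/w9.png

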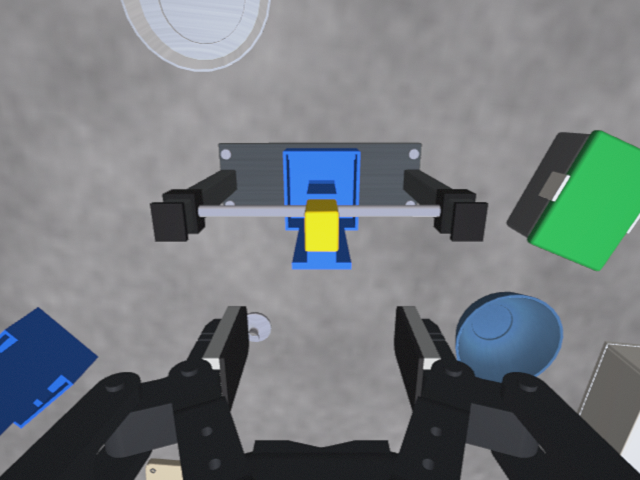

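View pics/sc9.png

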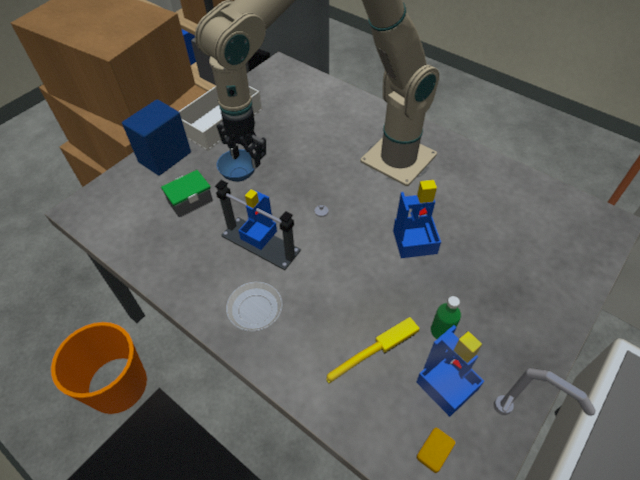

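The caddy hangs upright with the tongue red under the bar at scene crop (283,313), and nothing else has moved. I'll do one check that it is still, then hand in.

>>> move_arm(
  moves=[
    [[0,0,0,0,0,0],[0,0,0,0,0,0],[0,0,0,0,0,0],[0,0,0,0,0,0],[0,0,0,0,0,0],[0,0,0,0,0,0],[0,0,0,0,0,0],[0,0,0,0,0,0]],
  ],
)

```text
clock: 24.7
eef_pos: [592.6, -137.8, 350.3]
tool_rot: [-3.142, 0.0, -1.467]
force: [0.2, -0.6, -0.1]
width: 59.6
```

Run:
```python
from h import *
b=lambda i:cv2.GaussianBlur(i.astype(np.float32),(0,0),1.2)
o=cv2.imread("pics/sc9.png");a=cam("scene")["im"];d=np.abs(b(a)-b(o)).max(2)
print("caddy",d[180:250,235:285].max(),"floor",d[300:460,300:330].max())
a2=cam("scene")["im"];d=np.abs(b(a)-b(a2)).max(2);print(d[180:250,235:285].max())
o=cv2.imread("pics/w9.png");a=cam("wrist")["im"];d=np.abs(b(a)-b(o)).max(2);print("wrist",d[140:275,280:365].max(),d[0:130,300:600].max())
s0=cv2.imread("pics/scene0.png");d=np.abs(b(a2)-b(s0)).max(2)>25
n,_,st,_=cv2.connectedComponentsWithStats(d.astype(np.uint8));print(st[1:][st[1:,4]>15])
```

```text
caddy 3.2214742 floor 1.5584564
3.3914537
wrist 11.267075 3.497879
[[ 207    0    9   10   58]
 [ 195    0   89  168 5589]
 [ 346    0   21   19  238]
 [ 362    0   69   80 1900]
 [ 362   32   22   39  215]
 [ 196   38    8    7   37]
 [ 428   65    6    4   16]
 [ 418   70   21   39  486]
 [ 389   75   30   30  604]
 [ 383   76    5   25  100]
 [ 238  189   40   60 1496]
 [ 381  249   32   59 1389]]
```

```bash
python3 -c "
from cell import job
print(job.finish_job())"
```

```text
the job is handed in; nothing more can be done
None
```

The small caddy is hanging on the rail's bar with the latch shut beneath it, and the job is handed in at about 25 s.

- **Hooking on:** I took the caddy by its yellow tab, brought the bar into the gap level from the +x side, and pushed down gently. The push peaked at about 10 N in the readings between steps. The force dropped back to the caddy's weight when the latch snapped, and I pressed on to about 11 N with the bar home.
- **Tug:** Pulling up, the caddy moved freely for about 13 mm. The shut latch then bore on the bar with about 10 N. I lowered it until the bar carried the weight, opened the gripper and withdrew straight up.
- **Last checks:**
  - The red tongue shows under the bar and the caddy looks upright.
  - Scene pictures a second apart agree to within noise. The wrist pictures differed a little more at edges near the caddy, which I put down to small arm drift.
  - Compared with the first picture, only the arm and this caddy have moved.
- **Disagreements:**
  - Camera estimates of the bar's height ranged from 173 to 182 mm. Contact put it at about 175 mm.
  - The tab's top measured 191 mm high, against 194–196 mm in the text.

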